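# Put the tractor gearshift in third through its H gate

### The arm

A 7-joint arm with a two-finger parallel gripper is mounted at the origin on the work surface. World frame = base frame: x ahead of the robot, y to its left, z up, the work surface at z = 0. Lengths are in m, angles in rad, forces in N, time in s.
With the tool pointing down it reaches from about 0.425 to 0.825 m from the base axis. Payload 3.6 kg.
Tool frame: the origin (TCP) lies on the centre line of the jaws, within the pads' length; the fingertips stand env.tips_ahead ahead of it and the grasp point (between the pads) lies 2 mm behind it (env.tips_ahead is the distance from the TCP to the fingertips, in m); z points along the fingers, y is the direction in which the jaws open and shut (so a half turn about z gives the same grasp; the last joint's range is limited). The gripper opens to 85 mm and grips with 20 to 120 N. Pads are 22 mm wide; open, the fingers measure 114 mm over their backs; the gripper's body (76 mm by 85 mm) begins 54 mm behind the grasp point. The pads swing forward as they close: fully open they stand 13 mm farther back than shut.
Start: joints at [-1.31, 0.615, -0.013, 1.423, 0.008, 1.103, -0.04], TCP at [0.184, 0.623, 0.248] pointing down, gripper open.
Joint ranges: [-3.12, 3.12], [-0.3, 2.06], [-1.34, 1.32], [0.26, 2.42], [-1.36, 4.5], [0.01, 1.98], [-2.84, 2.84]. Speed limits (rad/s): [2.79, 2.79, 3.14, 3.14, 3.14, 3.14, 3.14].

### API

Orientations are given as a rotation vector (axis times angle).
In Python, from plant import sense, viewer, env gives the robot as it stands.
- The arm moves only by the tool jog_arm, never from a script. Its argument "deltas" is a list of rows, each a list of 7 numbers: the shift along the tool's x, y, z in cm, then the turn, a rotation vector about the tool's x, y, z in degrees, then the gripper command: -1 is fully open, 1 is shut, values between are in proportion. A call has exactly 5 rows; each row shifts and turns the commanded pose from where the row before left it, along the tool's axes as they then stand; what a row does not reach is not made up. A row lasts 1/10 s, in which the tool goes at most 50 mm and 8.59 degrees, less where a joint would pass 70% of its speed; a pose out of reach is approached as far as the arm can. A call is refused whole if a number of a shift passes 5 or a number of a turn 8.59, either way. A call with a gripper value outside its range is refused whole. The fingers move at their own pace and stop on an object; "grip_force" is the grip in N (left out, the last holds). Time passes only in rows, so rows that do not move let the fingers close, or fill a call up. It gives the time, the measured TCP pose, the force and the opening at its end, in the units of the state.
- sense(): the state, without advancing time (a new reading comes with each control period).
- viewer.get_image(name): name is "scene" or "top"; returns a dict with "image" (400x640x3 uint8, red, green, blue), "fov_y" (degrees; the focal length in pixels is half the picture's height over the tangent of half this angle, whatever the lens; pixels are square), "cx", "cy" (the principal point, pixels), "D" ([k1, k2, p1, p2, k3] as OpenCV has them; the pictures are not rectified), "R" (3x3) and "t" (3): a world point X has camera coordinates R X + t. Camera axes: x right, y down, z forward; pixel columns grow to the right and rows downward; lengths in m; the calibration is good to about 2 mm. A picture is of the moment at which its call begins. There is no depth.
- env.job_done(): hands the job in, once; it reports no verdict.
The state is a dict: "time_s": time; "joint_positions": joint angles; "joint_velocities": joint speeds; "tau": joint torques, N m; "eef_pos": TCP position; "ee_rot": TCP orientation; "ft_force": force on the tool from outside, world axes, zero at the start; "wrist_torque": the same for the moment, N m; "width": finger opening in m.
Only numpy, scipy, OpenCV 4.12 (cv2) and the standard library are available. Lean on these libraries where they do the work, as an engineer would, in place of code of your own. Each camera call takes 0.05 s, during which the arm holds its last target.

### The job

The lever of the small tractor's gearshift unit on the bench has been left somewhere in the left-hand leg of its H-shaped gate. Pushing the lever with the fingertips only, never gripping it and without forcing it, bring it level with the gate's cross channel, push it across into the right-hand leg, then push it forward (away from the robot) fully home into third. Leave every tool and loose part around the unit where it lies.

Things in the scene. Friction and masses are not known exactly. Their poses are not given: they have to be found in the camera images.
- shifter: the gearshift unit, fixed to the bench: aluminium housing 130 x 110 mm with a steel gate plate on top (136 x 124 mm, upper face at 137 mm), on a plywood board 18 mm thick reaching 170 mm behind, 210 mm ahead and 120 mm to each side of the origin. Origin: on the bench straight below the lever's pivot. x: forward (away from the robot, within 0.4 rad), y: left, z: up
- gate_center (a point): centre of the H, on the gate plate's upper face, above the pivot; axes as the unit's. The legs run along x, 15 mm wide, centred 16 mm left (first ahead, second behind) and 16 mm right (third ahead, fourth behind), each ending 32 mm ahead and behind. A cross channel 17 mm wide with rounded corners joins them in the middle
- third_end (a point): the closed front end of the right-hand leg (third), on the gate plate's upper face; axes as the unit's
- knob_center (a point): centre of the lever's black ball knob, 42 mm across, 170 mm along the lever from the pivot, which is 55 mm above the bench: 225 mm above the bench when the lever is upright, some 12 mm lower in the ends of the legs. z points up along the lever
- shift (a joint): lever's lean fore and aft, rad: 0 in the cross channel, positive forward (17 mm at the knob per 0.1), stops near +0.31 (first or third) and -0.31 (second or fourth). It can cross only within about 0.04 of 0; rounded corners help from about 0.07. Friction keeps the lever where it is left; 2 to 3 N at the knob moves it
- select (a joint): lever's lean across, rad: about -0.20 in the left leg, +0.20 in the right leg, positive to the right (the unit's -y), with 0.03 of play either way in the legs; stops near -0.23 and +0.23. Friction as for shift
- gear_lever: the lever: steel shank 10 mm across, bare for about 55 mm between gate plate and lock nut, then the ball knob. Origin at the pivot, z up along the shank
- spare_knob: a spare black ball knob, 42 mm across and 45 mm tall, standing on the near right corner of the unit's board; origin at its underside
- big_nut: a loose hexagon nut, 30 mm over its corners and 13 mm thick, lying on the near left corner of the board; origin at its underside
- socket: a steel wrench socket, 30 mm across and 50 mm tall, standing on the far left corner of the board; origin at its underside
- wrench: a combination wrench 190 mm long lying along the left side of the board, its own x along its length; origin at its underside
- screwdriver: a screwdriver 200 mm long lying along the right side of the board, its own x along its length; origin at its underside
- spray_can: a blue spray can, 54 mm across and 156 mm tall, standing to the left of the board; origin at its underside
- block_plane: a small block plane 160 mm long, 48 mm wide, about 45 mm tall, to the right of the board; origin at its underside
- tape_roll: a roll of tape 100 mm across and 24 mm tall lying flat beyond the left far corner of the board; origin at its underside

How it is judged:
By the outcome, as a careful person would: the job done as asked, in the order asked, and still so for the second after the job is handed in, with the robot touching nothing.
It also fails if it takes over 61 s, if anything falls off the work surface, if the arm or the gripper's body presses on something with over 40 N, if the wrist force passes 120 N, or if a joint passes its speed limit or range.

## Working session

There is one attempt and no reset: what is moved stays moved. The work goes in short steps, Python scripts to look and compute and a tool call to move; the robot and the scene stay as the last step left them, time stands still between calls to the robot, and variables do not carry over. Pictures are saved under pics/ and viewed, and the job is handed in when it is done.

Besides the shell and the picture viewer there is one more tool, called after "Emit:" as name(argument=value, ...), one argument or row to a line, values as JSON. jog_arm: Moves the arm, as the interface text tells. Its arguments: {"type":"object","properties":{"deltas":{"type":"array","items":{"type":"array","items":{"type":"number"}}},"grip_force":{"type":"number"}},"required":["deltas"]}

```bash
mkdir -p pics; ls; cat > h.py <<'E'
import numpy as np,cv2,pickle
from plant import sense,viewer,env
def grab(n,tag):
    d=viewer.get_image(n); cv2.imwrite(f'pics/{tag}.png',d['image'][:,:,::-1]); pickle.dump(d,open(f'pics/{tag}.pkl','wb')); return d
def K(d):
    f=200/np.tan(np.radians(d['fov_y'])/2); return np.array([[f,0,d['cx']],[0,f,d['cy']],[0,0,1.]])
def ray(d,uv):
    p=cv2.undistortPoints(np.array(uv,float).reshape(-1,1,2),K(d),np.array(d['D'],float)).reshape(-1,2)
    R=np.array(d['R']);t=np.array(d['t']); r=np.c_[p,np.ones(len(p))]@R
    return -R.T@t, r
def atz(d,uv,z):
    c,r=ray(d,uv); return c+r*((z-c[2])/r[:,2])[:,None]
def proj(d,X):
    return cv2.projectPoints(np.array(X,float).reshape(-1,1,3),cv2.Rodrigues(np.array(d['R'],float))[0],np.array(d['t'],float),K(d),np.array(d['D'],float))[0].reshape(-1,2)
E
python3 - <<'E'
from h import *
s=sense(); print({k:np.round(v,3) for k,v in s.items()}, env.tips_ahead)
for n in('scene','top'):
    d=grab(n,n+'0'); print(n,d['fov_y'],d['cx'],d['cy'],d['D'],-np.array(d['R']).T@d['t'])
E
```

```text
pics
{'time_s': np.float64(0.0), 'joint_positions': array([-1.309,  0.616, -0.013,  1.425,  0.008,  1.103, -0.04 ]), 'joint_velocities': array([-0.   , -0.   , -0.002, -0.002, -0.002, -0.001, -0.   ]), 'tau': array([ 0.0000e+00, -4.6922e+01,  2.5900e-01, -1.7104e+01,  1.0000e-02,
        9.0000e-03,  0.0000e+00]), 'eef_pos': array([0.184, 0.623, 0.247]), 'ee_rot': array([-0.45 , -3.109,  0.004]), 'ft_force': array([-0.046,  0.259, -0.117]), 'wrist_torque': array([ 0.029,  0.035, -0.007]), 'width': np.float64(0.086)} 0.017
scene 47.86541093561344 314.7561277611012 206.03502191583314 [0.00083627 0.         0.         0.         0.        ] [1.33522623 0.6576322  0.74059365]
top 52.10007442516631 320.4233598234391 199.44503109425497 [-0.06830725  0.          0.          0.          0.        ] [0.54583925 0.02690605 1.13637299]
```

View pics/scene0.png

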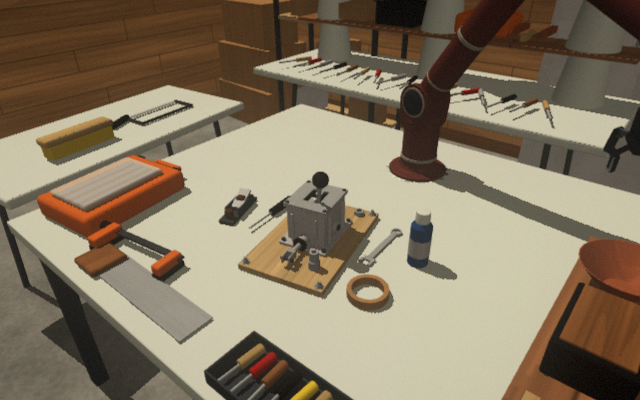

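View pics/top0.png

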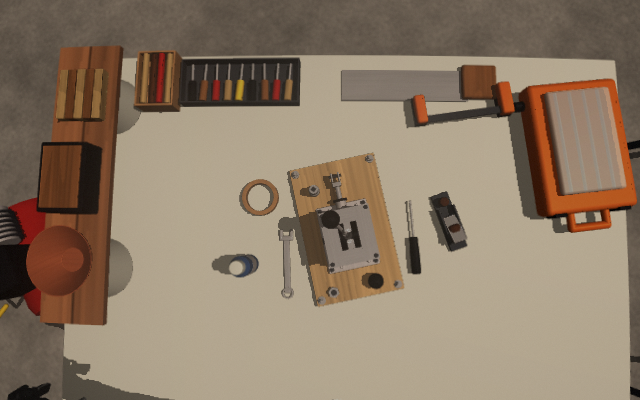

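```bash
python3 - <<'E'
import cv2,numpy as np
a=cv2.imread('pics/top0.png')[150:310,270:430]; b=cv2.imread('pics/scene0.png')[160:270,260:370]
a=cv2.resize(a,(600,600),interpolation=cv2.INTER_CUBIC)
cv2.imwrite('pics/c0.png',a); cv2.imwrite('pics/c1.png',cv2.resize(b,(600,600),interpolation=cv2.INTER_CUBIC))
E
```

```text
(no output)
```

View pics/c0.png

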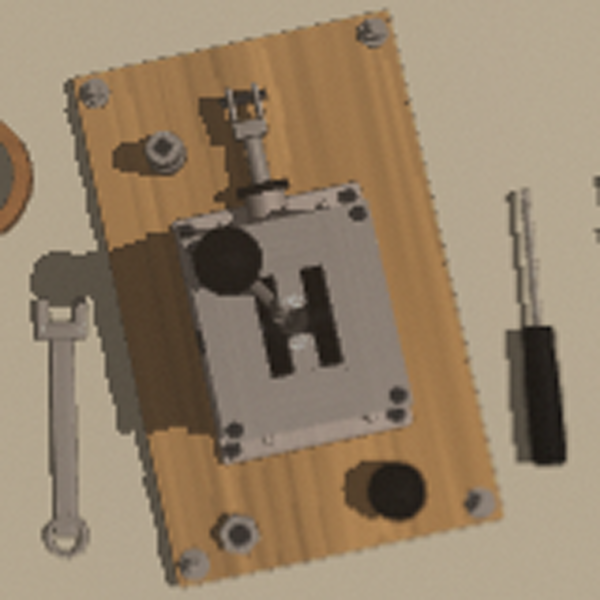

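View pics/c1.png

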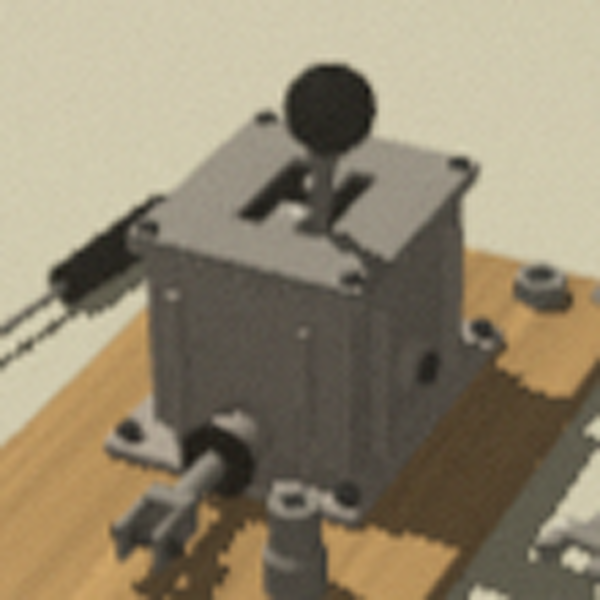

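```bash
cat > fit.py <<'E'
from h import *
from scipy.optimize import least_squares
def knob(p,sh,se):
    x,y,w=p; 
    # lean: shift forward about y, select right
    v=np.array([np.tan(sh),-np.tan(se),1]); v/=np.linalg.norm(v); v*=.17
    c,s=np.cos(w),np.sin(w)
    return np.array([x+c*v[0]-s*v[1],y+s*v[0]+c*v[1],.055+v[2]])
def U(p,l):
    x,y,w=p;c,s=np.cos(w),np.sin(w);l=np.array(l,float).reshape(-1,3)
    return np.c_[x+c*l[:,0]-s*l[:,1],y+s*l[:,0]+c*l[:,1],l[:,2]]
E
python3 - <<'E'
from fit import *
dt=pickle.load(open('pics/top0.pkl','rb'));ds=pickle.load(open('pics/scene0.pkl','rb'))
tc=lambda u:np.array(u,float)/3.75+[269.6,149.6]
sc=lambda u:np.array(u,float)/5.4545+[259.6,159.6]
bl=[[.21,.12,.018],[.21,-.12,.018],[-.17,-.12,.018],[-.17,.12,.018]]
bp=tc([[68,82],[388,12],[500,518],[172,585]])
pl=[[.068,.062,.137],[.068,-.062,.137],[-.068,-.062,.137],[-.068,.062,.137]]
# H slot corners: right leg outer front etc.
hl=[[.032,-.0235,.137],[.032,-.0085,.137],[-.032,-.0235,.137],[-.032,-.0085,.137],[-.032,.0235,.137],[-.032,.0085,.137]]
hp=tc([[322,265],[303,268],[342,362],[321,367],[271,378],[293,373]])
kt=tc([[227,261]]);ks=sc([[330,108]])
print(atz(dt,bp,.018).round(4)); 
def f(q,full=False):
    p=q[:3];k=knob(p,q[3],q[4])
    r=[proj(dt,U(p,bl))-bp,proj(dt,U(p,hl))-hp,proj(dt,k)-kt,proj(ds,k)-ks]
    return r if full else np.concatenate(r).ravel()
s=least_squares(f,[.5,0,.2,.2,-.2]);print(s.x.round(4));
for r in f(s.x,1):print(r.round(1).tolist())
p=s.x[:3];print('knob',knob(p,*s.x[3:]).round(4))
# plate corners overlay
for d,n in((dt,'top0'),(ds,'scene0')):
    im=cv2.imread(f'pics/{n}.png');o=(270,150) if n=='top0' else (250,150)
    im=cv2.resize(im[o[1]:o[1]+160,o[0]:o[0]+160],(640,640)[:2],interpolation=cv2.INTER_CUBIC)
    for L in(bl,pl,hl):
        for u in proj(d,U(p,L)): cv2.circle(im,tuple(((u-o+.5)*4).astype(int)),3,(0,0,255),1)
    u=proj(d,knob(p,*s.x[3:]))[0];cv2.circle(im,tuple(((u-o+.5)*4).astype(int)),3,(0,255,0),-1)
    cv2.imwrite(f'pics/ov_{n}.png',cv2.resize(im,(600,600)))
E
```

```text
[[ 0.7271  0.156   0.018 ]
 [ 0.7811 -0.08    0.018 ]
 [ 0.4135 -0.1608  0.018 ]
 [ 0.3626  0.0741  0.018 ]]
[ 0.5521 -0.0089  0.2188  0.2638 -0.2198]
[[0.8, -1.4], [0.1, -0.7], [0.8, 0.5], [1.0, 0.9]]
[[-0.4, 0.1], [-1.3, 0.6], [-0.1, 0.1], [-0.6, 0.0], [-0.1, -0.2], [0.0, -0.1]]
[[-0.1, 0.2]]
[[-0.3, 0.2]]
knob [0.5866 0.0355 0.2154]
```

View pics/ov_top0.png

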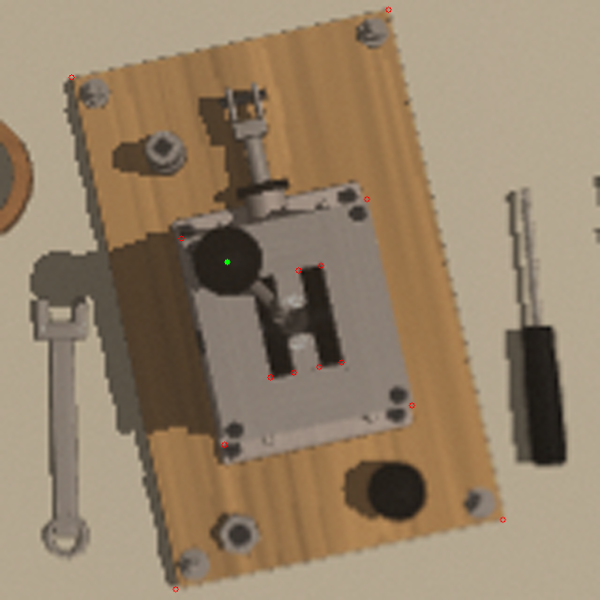

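View pics/ov_scene0.png

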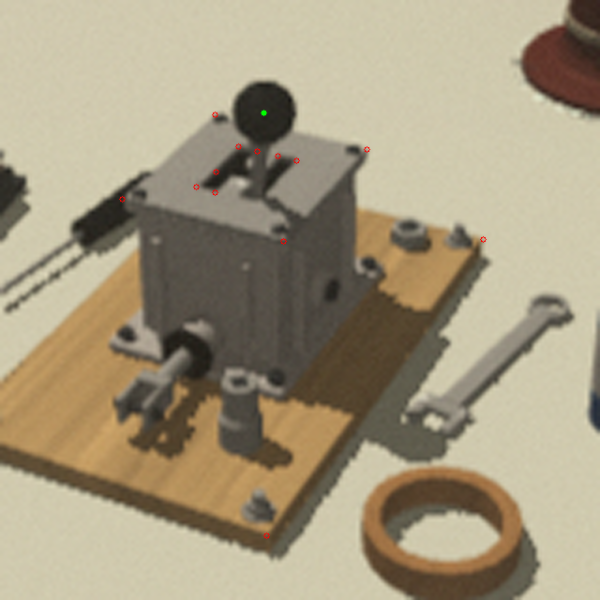

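```bash
cat > st.py <<'E'
from fit import *
from scipy.spatial.transform import Rotation as Ro
P=np.array([.5521,-.0089,.2188])
def tou(X):
    x,y=X[0]-P[0],X[1]-P[1];c,s=np.cos(P[2]),np.sin(P[2]);return np.array([c*x+s*y,-s*x+c*y,X[2]])
def st():
    s=sense();R=Ro.from_rotvec(s['ee_rot']).as_matrix()
    yaw=np.degrees(np.arctan2(R[1,0],R[0,0])-P[2]) 
    print('t',round(float(s['time_s']),2),'tcpU mm',(tou(s['eef_pos'])*1e3).round(1),'toolx yaw in unit',round(yaw%360,1),'tilt z',R[:,2].round(3),'F',s['ft_force'].round(1),'w',round(float(s['width']),3),'q',s['joint_positions'].round(2))
E
python3 -c "
from st import *
st();print('knobU',tou(knob(P,.2638,-.2198))*1e3)"
```

```text
t 0.1 tcpU mm [-222.   696.3  247.2] toolx yaw in unit 151.0 tilt z [-0.001 -0.002 -1.   ] F [ 0.2 -0.4 -0.2] w 0.086 q [-1.31  0.62 -0.01  1.42  0.01  1.1  -0.04]
knobU [ 43.33127374  35.84157305 215.42999207]
```

Emit:
jog_arm(
  deltas=[
    [0, 0, -1.2, 0, 0, -7.2, 1],
    [0, 0, -1.2, 0, 0, -7.2, 1],
    [0, 0, -1.2, 0, 0, -7.2, 1],
    [0, 0, -1.2, 0, 0, -7.2, 1],
    [0, 0, -1.2, 0, 0, 0, 1],
  ],
  grip_force=20,
)

```text
time_s: 0.6
eef_pos: [0.1846, 0.6228, 0.3082]
ee_rot: [0.336, -3.123, 0.002]
ft_force: [-0.3, -0.7, 0.3]
width: 0.0124
```

```bash
python3 -c "
from st import *
st()"
```

```text
t 0.6 tcpU mm [-221.6  696.4  308.2] toolx yaw in unit 179.8 tilt z [-0.001 -0.002 -1.   ] F [-0.3 -0.7  0.3] w 0.012 q [-1.23  0.58 -0.15  1.33  0.08  1.25  0.4 ]
```

Emit:
jog_arm(
  deltas=[
    [-1.58, -3.3, 0, 0, 0, 0, 1],
    [-1.58, -3.3, 0, 0, 0, 0, 1],
    [-1.58, -3.3, 0, 0, 0, 0, 1],
    [-1.58, -3.3, 0, 0, 0, 0, 1],
    [-1.58, -3.3, 0, 0, 0, 0, 1],
  ],
)

```text
time_s: 1.1
eef_pos: [0.2976, 0.4775, 0.3083]
ee_rot: [0.332, -3.124, 0.001]
ft_force: [0.6, 0.0, 0.1]
width: 0.0004
```

Emit:
jog_arm(
  deltas=[
    [-1.58, -3.3, 0, 0, 0, 0, 1],
    [-1.58, -3.3, 0, 0, 0, 0, 1],
    [-1.58, -3.3, 0, 0, 0, 0, 1],
    [-1.58, -3.3, 0, 0, 0, 0, 1],
    [-1.58, -3.3, 0, 0, 0, 0, 1],
  ],
)

```text
time_s: 1.6
eef_pos: [0.4099, 0.3332, 0.3084]
ee_rot: [0.332, -3.124, 0.0]
ft_force: [0.2, 0.1, 0.5]
width: 0.0
```

```bash
python3 -c "
from st import *
st()"
```

```text
t 1.6 tcpU mm [-64.6 364.8 308.4] toolx yaw in unit 179.6 tilt z [-0. -0. -1.] F [0.2 0.1 0.5] w 0.0 q [-0.66  0.37 -0.09  1.68  0.04  1.09  1.02]
```

Emit:
jog_arm(
  deltas=[
    [-1.6, -3.3, 0, 0, 0, 0, 1],
    [-1.6, -3.3, 0, 0, 0, 0, 1],
    [-1.6, -3.3, 0, 0, 0, 0, 1],
    [-1.6, -3.3, 0, 0, 0, 0, 1],
    [-1.6, -3.3, 0, 0, 0, 0, 1],
  ],
)

```text
time_s: 2.1
eef_pos: [0.5232, 0.1891, 0.3084]
ee_rot: [0.332, -3.124, -0.0]
ft_force: [-0.1, 0.0, -0.1]
width: -0.0004
```

Emit:
jog_arm(
  deltas=[
    [-1.6, -3.3, 0, 0, 0, 0, 1],
    [-1.6, -3.3, 0, 0, 0, 0, 1],
    [-1.6, -3.3, 0, 0, 0, 0, 1],
    [-1.6, -3.3, 0, 0, 0, 0, 1],
    [-1.6, -3.3, 0, 0, 0, 0, 1],
  ],
)

```text
time_s: 2.6
eef_pos: [0.6365, 0.0451, 0.3082]
ee_rot: [0.332, -3.123, -0.0]
ft_force: [0.9, -0.1, 0.5]
width: -0.0001
```

```bash
python3 -c "
from st import *
st(); grab('top','top1');grab('scene','scene1')
im=np.hstack([cv2.resize(cv2.imread('pics/%s1.png'%n)[130:330,a:a+200],(400,400),interpolation=cv2.INTER_CUBIC) for n,a in(('top',250),('scene',220))]);cv2.imwrite('pics/p1.png',im)"
```

```text
t 2.6 tcpU mm [ 94.1  34.4 308.2] toolx yaw in unit 179.6 tilt z [-0.001  0.    -1.   ] F [ 0.9 -0.1  0.5] w -0.0 q [-0.1   0.55 -0.01  1.37  0.01  1.22  1.67]
```

View pics/p1.png

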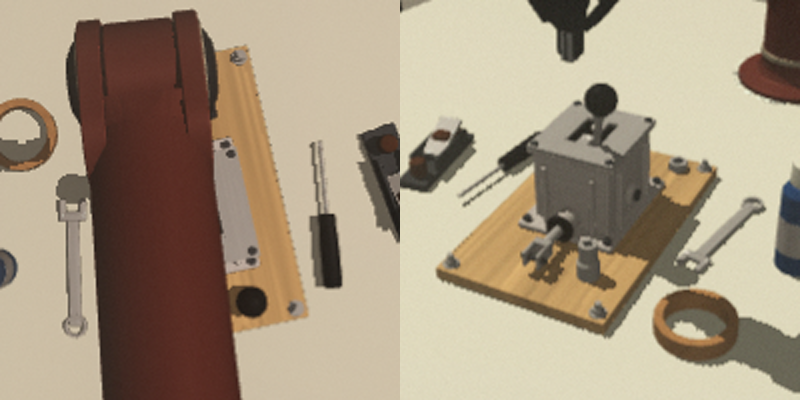

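Emit:
jog_arm(
  deltas=[
    [0, 0, 1.74, 0, 0, 0, 1],
    [0, 0, 1.74, 0, 0, 0, 1],
    [0, 0, 1.74, 0, 0, 0, 1],
    [0, 0, 1.74, 0, 0, 0, 1],
    [0, 0, 1.74, 0, 0, 0, 1],
  ],
)

```text
time_s: 3.2
eef_pos: [0.6354, 0.047, 0.2206]
ee_rot: [0.334, -3.123, -0.001]
ft_force: [-0.0, 1.1, 0.7]
width: 0.0002
```

```bash
python3 -c "
from st import *
st(); grab('scene','scene2')
cv2.imwrite('pics/p2.png',cv2.resize(cv2.imread('pics/scene2.png')[110:260,240:400],(640,600),interpolation=cv2.INTER_CUBIC))"
```

```text
t 3.2 tcpU mm [ 93.5  36.5 220.6] toolx yaw in unit 179.7 tilt z [-0.001  0.    -1.   ] F [-0.   1.1  0.7] w 0.0 q [-0.1   0.62 -0.01  1.5   0.01  1.02  1.67]
```

View pics/p2.png

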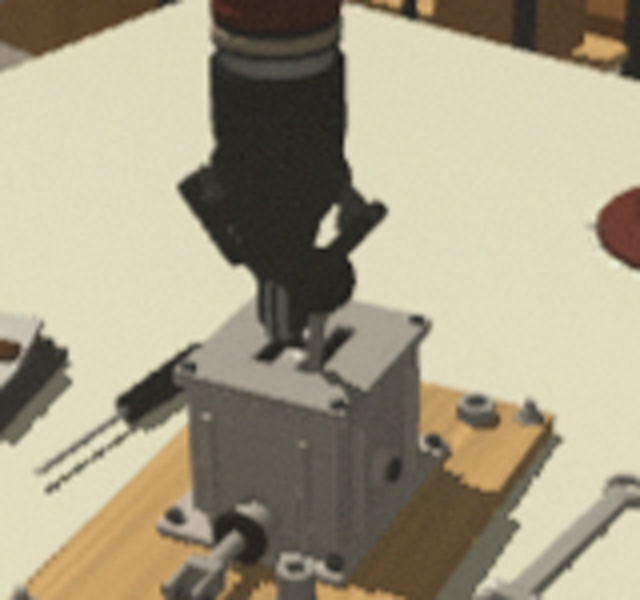

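```bash
python3 -c "
from st import *
d=pickle.load(open('pics/scene2.pkl','rb'));s=sense()
e=s['eef_pos'];q=lambda X:((proj(d,X)-[240,110])*4).round()
print(q(e-[0,0,.017]),q(e),q(knob(P,.2638,-.2198)))"
```

```text
[[284. 336.]] [[284. 311.]] [[319. 278.]]
```

Emit:
jog_arm(
  deltas=[
    [0.8, 0, 0, 0, 0, 0, 1],
    [0.8, 0, 0, 0, 0, 0, 1],
    [0.8, 0, 0, 0, 0, 0, 1],
    [0.6, 0, 0, 0, 0, 0, 1],
    [0.5, 0, 0, 0, 0, 0, 1],
  ],
)

```text
time_s: 3.75
eef_pos: [0.6032, 0.0392, 0.2236]
ee_rot: [-0.336, 3.117, 0.0]
ft_force: [3.1, 0.3, 2.6]
width: 0.0
```

Emit:
jog_arm(
  deltas=[
    [0.4, 0, 0, 0, 0, 0, 1],
    [0.4, 0, 0, 0, 0, 0, 1],
    [0.4, 0, 0, 0, 0, 0, 1],
    [0.3, 0, 0, 0, 0, 0, 1],
    [0, 0, 0, 0, 0, 0, 1],
  ],
)

```text
time_s: 4.25
eef_pos: [0.586, 0.0352, 0.2209]
ee_rot: [0.336, -3.121, 0.0]
ft_force: [2.3, 0.4, 1.5]
width: -0.0002
```

```bash
python3 -c "
from st import *
st(); grab('scene','scene3')
cv2.imwrite('pics/p3.png',cv2.resize(cv2.imread('pics/scene3.png')[150:230,270:370],(800,600),interpolation=cv2.INTER_CUBIC))"
```

```text
t 4.25 tcpU mm [ 42.6  35.7 220.9] toolx yaw in unit 179.8 tilt z [-0.002 -0.001 -1.   ] F [2.3 0.4 1.5] w -0.0 q [-0.09  0.54 -0.02  1.65  0.01  0.95  1.68]
```

View pics/p3.png

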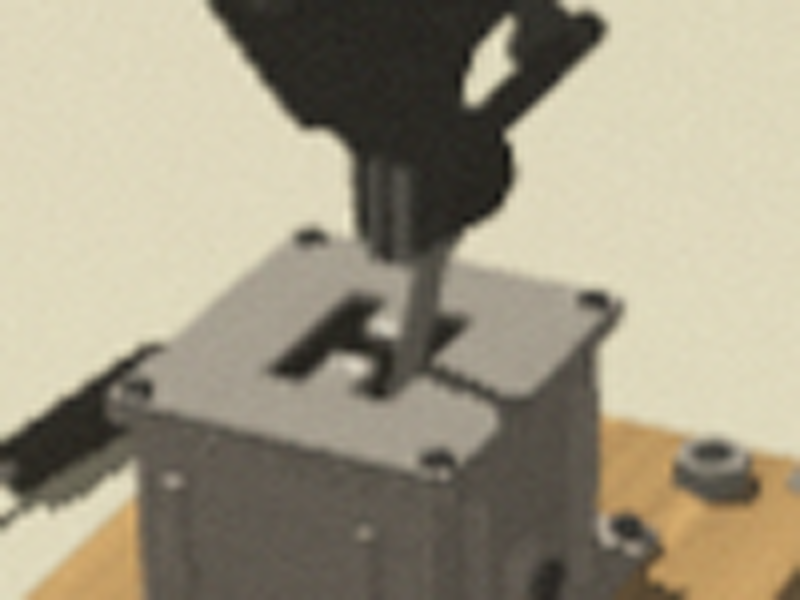

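Emit:
jog_arm(
  deltas=[
    [0.3, 0, 0, 0, 0, 0, 1],
    [0.3, 0, 0, 0, 0, 0, 1],
    [0.2, 0, 0, 0, 0, 0, 1],
    [0.2, 0, 0, 0, 0, 0, 1],
    [0, 0, 0, 0, 0, 0, 1],
  ],
)

```text
time_s: 4.8
eef_pos: [0.5768, 0.0333, 0.2212]
ee_rot: [0.337, -3.123, 0.0]
ft_force: [1.5, 0.7, 1.1]
width: 0.0001
```

```bash
python3 -c "
from st import *
st()"
```

```text
t 4.8 tcpU mm [ 33.2  35.8 221.2] toolx yaw in unit 179.8 tilt z [-0.001 -0.    -1.   ] F [1.5 0.7 1.1] w 0.0 q [-0.08  0.53 -0.02  1.68  0.01  0.94  1.68]
```

Emit:
jog_arm(
  deltas=[
    [-1.2, 0, 0, 0, 0, 0, 1],
    [-1.3, 0, 0, 0, 0, 0, 1],
    [0, 2, 0, 0, 0, 0, 1],
    [0, 2, 0, 0, 0, 0, 1],
    [0, 1.5, 0, 0, 0, 0, 1],
  ],
)

```text
time_s: 5.3
eef_pos: [0.5878, 0.0935, 0.22]
ee_rot: [0.338, -3.118, 0.0]
ft_force: [0.0, -0.0, -0.1]
width: 0.0
```

Emit:
jog_arm(
  deltas=[
    [0, 0, 0, 0, 0, 8.5, 1],
    [0, 0, 0, 0, 0, 8.5, 1],
    [0, 0, 0, 0, 0, 8.5, 1],
    [0, 0, 0, 0, 0, 8.5, 1],
    [0, 0, 0, 0, 0, 8.5, 1],
  ],
)

```text
time_s: 5.8
eef_pos: [0.5886, 0.0922, 0.2206]
ee_rot: [-0.827, -3.028, 0.003]
ft_force: [-0.7, -0.6, 0.9]
width: -0.0001
```

Emit:
jog_arm(
  deltas=[
    [0, 0, 0, 0, 0, 8.5, 1],
    [0, 0, 0, 0, 0, 8.5, 1],
    [0, 0, 0, 0, 0, 8.5, 1],
    [0, 0, 0, 0, 0, 8.5, 1],
    [0, 0, 0, 0, 0, 8.5, 1],
  ],
)

```text
time_s: 6.3
eef_pos: [0.5885, 0.0923, 0.2206]
ee_rot: [-1.868, -2.522, 0.004]
ft_force: [-0.3, -0.4, -0.1]
width: -0.0001
```

```bash
python3 -c "
from st import *
st(); grab('scene','scene4');grab('top','top4')
im=np.hstack([cv2.resize(cv2.imread('pics/%s4.png'%n)[a:a+100,b:b+100],(400,400),interpolation=cv2.INTER_CUBIC) for n,a,b in(('top',180,295),('scene',140,270))]);cv2.imwrite('pics/p4.png',im)"
```

```text
t 6.3 tcpU mm [ 57.5  90.9 220.6] toolx yaw in unit 94.4 tilt z [-0.004 -0.001 -1.   ] F [-0.3 -0.4 -0.1] w -0.0 q [-0.43  0.58  0.4   1.63 -0.26  0.98  0.34]
```

View pics/p4.png

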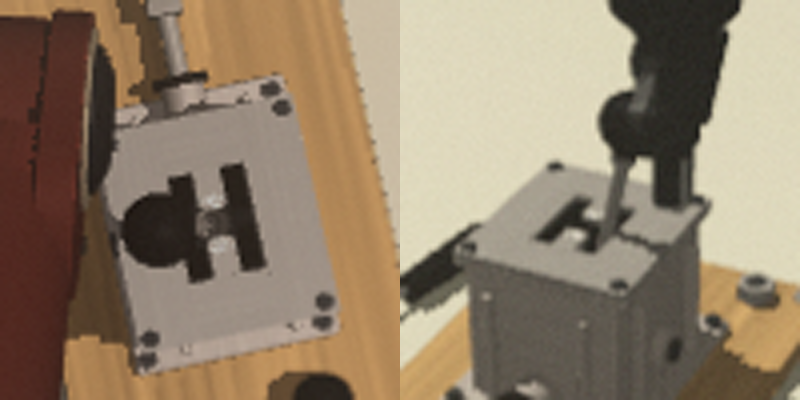

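```bash
python3 -c "
from st import *
d=pickle.load(open('pics/top4.pkl','rb'))
g=cv2.cvtColor(cv2.imread('pics/top4.png'),cv2.COLOR_BGR2GRAY)
print(tou(atz(d,[[334.6,236.8]],.2217)[0])*1e3)
for u in([158,229],):
  print((proj(d,knob(P,0,-.2))-[295,180])*4, (proj(d,knob(P,.05,-.2))-[295,180])*4)"
```

```text
[  3.14499599  33.90295157 221.7       ]
[[159.80180304 232.69980036]] [[156.76242505 218.00559977]]
```

Emit:
jog_arm(
  deltas=[
    [0, 0, 0, 0, 0, 4.4, 1],
    [0, -1.8, 0, 0, 0, 0, 1],
    [0, -1.8, 0, 0, 0, 0, 1],
    [0, -1.8, 0, 0, 0, 0, 1],
    [0, 0, 0, 0, 0, 0, 1],
  ],
)

```text
time_s: 6.9
eef_pos: [0.5346, 0.0797, 0.221]
ee_rot: [-1.953, -2.456, 0.004]
ft_force: [0.3, 0.6, 0.7]
width: 0.0002
```

```bash
python3 -c "
from st import *
st()"
```

```text
t 6.9 tcpU mm [  2.1  90.3 221. ] toolx yaw in unit 90.5 tilt z [-0.004 -0.    -1.   ] F [0.3 0.6 0.7] w 0.0 q [-0.47  0.5   0.42  1.79 -0.25  0.91  0.29]
```

Emit:
jog_arm(
  deltas=[
    [-1, 0, 0, 0, 0, 0, 1],
    [-1, 0, 0, 0, 0, 0, 1],
    [-0.5, 0, 0, 0, 0, 0, 1],
    [-0.5, 0, 0, 0, 0, 0, 1],
    [-0.5, 0, 0, 0, 0, 0, 1],
  ],
)

```text
time_s: 7.4
eef_pos: [0.5455, 0.0472, 0.2214]
ee_rot: [-1.955, -2.457, -0.002]
ft_force: [-1.3, 3.7, 2.4]
width: 0.0003
```

Emit:
jog_arm(
  deltas=[
    [-0.4, 0, 0, 0, 0, 0, 1],
    [-0.4, 0, 0, 0, 0, 0, 1],
    [-0.4, 0, 0, 0, 0, 0, 1],
    [-0.4, 0, 0, 0, 0, 0, 1],
    [-0.4, 0, 0, 0, 0, 0, 1],
  ],
)

```text
time_s: 7.9
eef_pos: [0.5496, 0.0264, 0.2213]
ee_rot: [1.958, 2.457, -0.001]
ft_force: [-0.7, 2.5, 2.1]
width: -0.0003
```

```bash
python3 -c "
from st import *
st()
grab('scene','scene5')
cv2.imwrite('pics/p5.png',cv2.resize(cv2.imread('pics/scene5.png')[140:240,270:370],(600,600),interpolation=cv2.INTER_CUBIC))"
```

```text
t 7.9 tcpU mm [  5.2  35.  221.3] toolx yaw in unit 90.4 tilt z [-0. -0. -1.] F [-0.7  2.5  2.1] w -0.0 q [-0.36  0.52  0.42  1.76 -0.26  0.92  0.39]
```

View pics/p5.png

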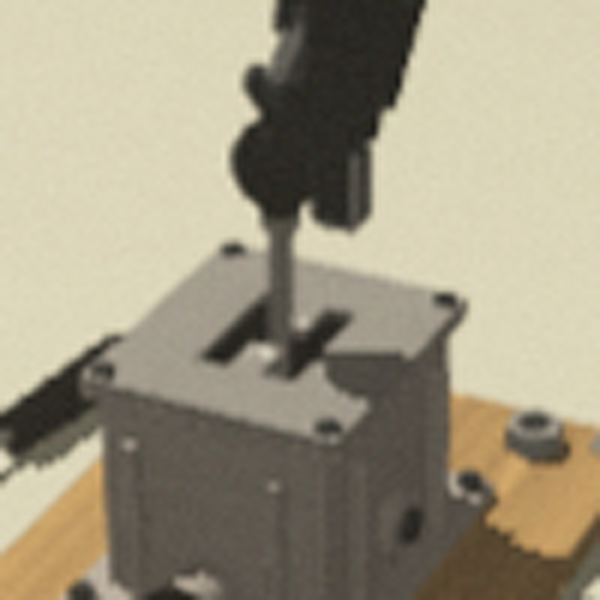

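Emit:
jog_arm(
  deltas=[
    [-0.5, 0, 0, 0, 0, 0, 1],
    [-0.5, 0, 0, 0, 0, 0, 1],
    [-0.5, 0, 0, 0, 0, 0, 1],
    [-0.5, 0, 0, 0, 0, 0, 1],
    [-0.5, 0, 0, 0, 0, 0, 1],
  ],
)

```text
time_s: 8.45
eef_pos: [0.5553, 0.0017, 0.2213]
ee_rot: [1.958, 2.457, -0.001]
ft_force: [-1.1, 2.1, 1.8]
width: -0.0004
```

Emit:
jog_arm(
  deltas=[
    [-0.4, 0, 0, 0, 0, 0, 1],
    [-0.3, 0, 0, 0, 0, 0, 1],
    [-0.3, 0, 0, 0, 0, 0, 1],
    [-0.2, 0, 0, 0, 0, 0, 1],
    [0, 0, 0, 0, 0, 0, 1],
  ],
)

```text
time_s: 8.95
eef_pos: [0.5578, -0.0095, 0.221]
ee_rot: [-1.958, -2.457, 0.001]
ft_force: [-0.8, 0.9, -0.7]
width: 0.0003
```

```bash
python3 -c "
from st import *
st()
grab('scene','scene6')
cv2.imwrite('pics/p6.png',cv2.resize(cv2.imread('pics/scene6.png')[140:240,270:370],(600,600),interpolation=cv2.INTER_CUBIC))"
```

```text
t 8.95 tcpU mm [  5.4  -1.8 221. ] toolx yaw in unit 90.4 tilt z [-0.001 -0.    -1.   ] F [-0.8  0.9 -0.7] w 0.0 q [-0.3   0.53  0.42  1.74 -0.26  0.93  0.46]
```

View pics/p6.png

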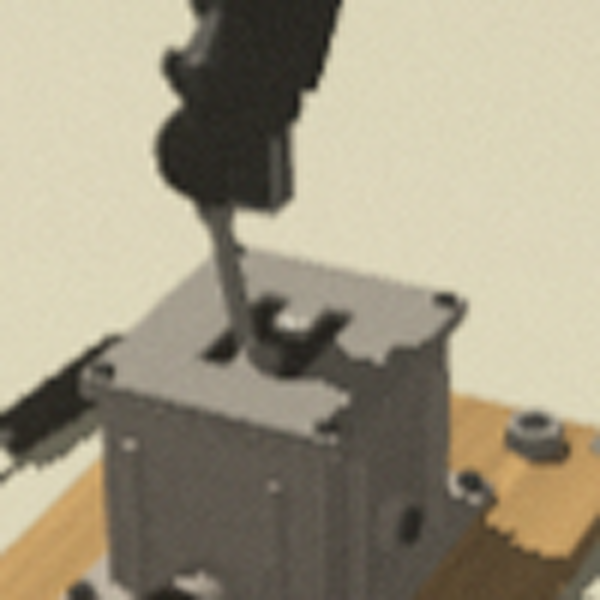

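Emit:
jog_arm(
  deltas=[
    [1.2, 0, 0, 0, 0, 0, 1],
    [1.3, 0, 0, 0, 0, 0, 1],
    [0, -2.5, 0, 0, 0, 0, 1],
    [0, -2.5, 0, 0, 0, 0, 1],
    [0, -1.8, 0, 0, 0, 0, 1],
  ],
)

```text
time_s: 9.5
eef_pos: [0.4844, 0.0007, 0.2214]
ee_rot: [-1.955, -2.458, 0.001]
ft_force: [0.1, 0.0, -0.1]
width: -0.0
```

Emit:
jog_arm(
  deltas=[
    [0, 0, 0, 0, 0, -8.5, 1],
    [0, 0, 0, 0, 0, -8.5, 1],
    [0, 0, 0, 0, 0, -8.5, 1],
    [0, 0, 0, 0, 0, -8.5, 1],
    [0, 0, 0, 0, 0, -8.5, 1],
  ],
)

```text
time_s: 10.0
eef_pos: [0.486, 0.001, 0.2216]
ee_rot: [0.922, 3.002, 0.0]
ft_force: [-0.7, 0.3, 0.6]
width: -0.0001
```

Emit:
jog_arm(
  deltas=[
    [0, 0, 0, 0, 0, -8.5, 1],
    [0, 0, 0, 0, 0, -8.5, 1],
    [0, 0, 0, 0, 0, -8.5, 1],
    [0, 0, 0, 0, 0, -8.5, 1],
    [0, 0, 0, 0, 0, -8.5, 1],
  ],
)

```text
time_s: 10.5
eef_pos: [0.4861, 0.001, 0.2216]
ee_rot: [-0.229, 3.133, -0.0]
ft_force: [-0.2, -0.3, -1.4]
width: 0.0
```

```bash
python3 -c "
from st import *
st(); grab('scene','scene7');grab('top','top7')
im=np.hstack([cv2.resize(cv2.imread('pics/%s7.png'%n)[a:a+100,b:b+100],(400,400),interpolation=cv2.INTER_CUBIC) for n,a,b in(('top',180,295),('scene',140,270))]);cv2.imwrite('pics/p7.png',im)"
```

```text
t 10.5 tcpU mm [-62.3  24.  221.6] toolx yaw in unit 175.8 tilt z [ 0.001 -0.    -1.   ] F [-0.2 -0.3 -1.4] w 0.0 q [-0.07  0.4   0.03  1.92 -0.02  0.82  1.69]
```

View pics/p7.png

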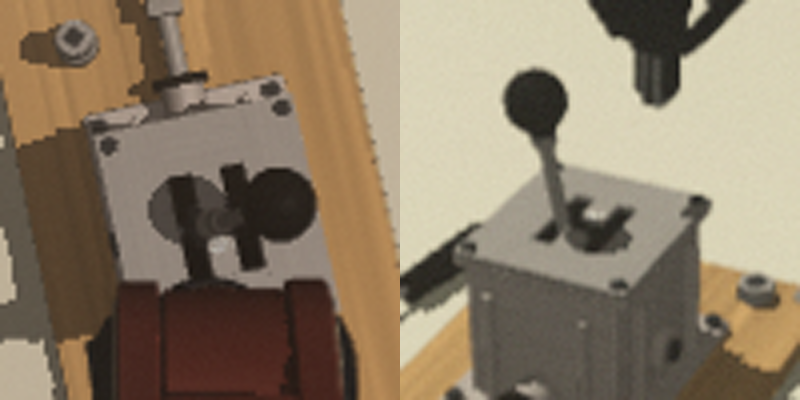

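```bash
python3 -c "
from st import *
d=pickle.load(open('pics/top7.pkl','rb'))
print(tou(atz(d,[[280/4+294.6,204/4+179.6]],.2217)[0])*1e3)"
```

```text
[  2.84727205 -34.2711461  221.7       ]
```

Emit:
jog_arm(
  deltas=[
    [0, 0, 0, 0, 0, -4.2, 1],
    [0, -2, 0, 0, 0, 0, 1],
    [0, -2, 0, 0, 0, 0, 1],
    [0, -1.9, 0, 0, 0, 0, 1],
    [0, 0, 0, 0, 0, 0, 1],
  ],
)

```text
time_s: 11.1
eef_pos: [0.4988, -0.0603, 0.2215]
ee_rot: [-0.32, 3.125, -0.004]
ft_force: [-0.2, 0.2, 1.3]
width: -0.0
```

```bash
python3 -c "
from st import *
st()"
```

```text
t 11.1 tcpU mm [-63.2 -38.6 221.5] toolx yaw in unit 179.2 tilt z [ 0.001 -0.002 -1.   ] F [-0.2  0.2  1.3] w -0.0 q [ 0.06  0.42  0.03  1.88 -0.01  0.84  1.86]
```

Emit:
jog_arm(
  deltas=[
    [-1.2, 0.4, 0.4, 0, 0, 0, 1],
    [-1.2, 0, 0, 0, 0, 0, 1],
    [-0.6, 0, 0, 0, 0, 0, 1],
    [-0.5, 0, 0, 0, 0, 0, 1],
    [-0.5, 0, 0, 0, 0, 0, 1],
  ],
)

```text
time_s: 11.6
eef_pos: [0.5357, -0.0442, 0.217]
ee_rot: [0.332, -3.121, -0.002]
ft_force: [-2.3, 1.1, 1.0]
width: 0.0003
```

Emit:
jog_arm(
  deltas=[
    [-0.5, 0, 0, 0, 0, 0, 1],
    [-0.5, 0, 0, 0, 0, 0, 1],
    [-0.5, 0, 0, 0, 0, 0, 1],
    [-0.5, 0, 0, 0, 0, 0, 1],
    [-0.5, 0, 0, 0, 0, 0, 1],
  ],
)

```text
time_s: 12.1
eef_pos: [0.5612, -0.0402, 0.2169]
ee_rot: [0.331, -3.123, -0.0]
ft_force: [-2.7, 1.1, -0.7]
width: 0.0002
```

```bash
python3 -c "
from st import *
st()
grab('scene','scene8')
cv2.imwrite('pics/p8.png',cv2.resize(cv2.imread('pics/scene8.png')[140:240,270:370],(600,600),interpolation=cv2.INTER_CUBIC))"
```

```text
t 12.1 tcpU mm [  2.1 -32.5 216.9] toolx yaw in unit 179.6 tilt z [-0.001 -0.    -1.   ] F [-2.7  1.1 -0.7] w 0.0 q [ 0.02  0.51  0.02  1.72 -0.01  0.91  1.83]
```

View pics/p8.png

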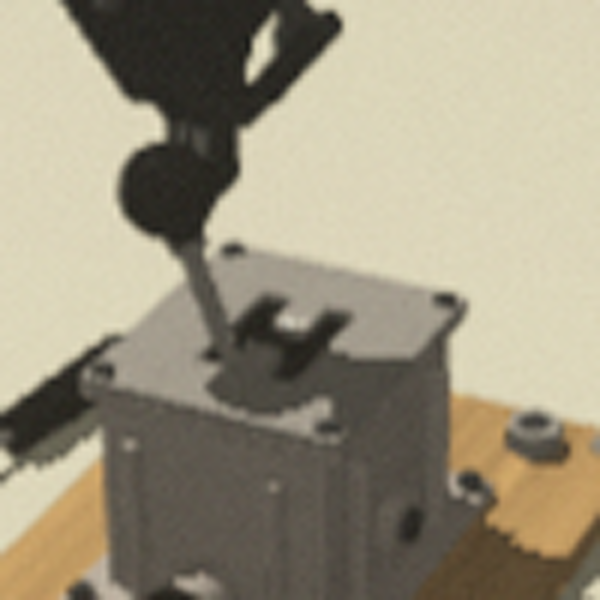

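Fingertips are behind the knob and it is moving forward at under 3 N, with the knob at about +34 mm. I'll continue slowly to the stop.

Emit:
jog_arm(
  deltas=[
    [-0.4, 0, 0, 0, 0, 0, 1],
    [-0.4, 0, 0, 0, 0, 0, 1],
    [-0.3, 0, 0, 0, 0, 0, 1],
    [-0.2, 0, 0, 0, 0, 0, 1],
    [-0.1, 0, 0, 0, 0, 0, 1],
  ],
)

```text
time_s: 12.65
eef_pos: [0.575, -0.0376, 0.2173]
ee_rot: [-0.331, 3.124, -0.001]
ft_force: [-1.4, -0.7, -2.1]
width: 0.0002
```

Emit:
jog_arm(
  deltas=[
    [-0.1, 0, 0, 0, 0, 0, 1],
    [-0.1, 0, 0, 0, 0, 0, 1],
    [-0.1, 0, 0, 0, 0, 0, 1],
    [0, 0, 0, 0, 0, 0, 1],
    [0, 0, 0, 0, 0, 0, 1],
  ],
)

```text
time_s: 13.15
eef_pos: [0.5779, -0.0368, 0.2174]
ee_rot: [-0.331, 3.124, -0.0]
ft_force: [-0.9, -0.4, -1.4]
width: 0.0
```

```bash
python3 -c "
from st import *
st()"
```

```text
t 13.15 tcpU mm [ 19.2 -32.8 217.4] toolx yaw in unit 179.6 tilt z [ 0.001 -0.    -1.   ] F [-0.9 -0.4 -1.4] w 0.0 q [ 0.01  0.53  0.02  1.68 -0.01  0.93  1.82]
```

Emit:
jog_arm(
  deltas=[
    [-0.1, 0, 0, 0, 0, 0, 1],
    [0, 0, 0, 0, 0, 0, 1],
    [-0.1, 0, 0, 0, 0, 0, 1],
    [0, 0, 0, 0, 0, 0, 1],
    [0, 0, 0, 0, 0, 0, 1],
  ],
)

```text
time_s: 13.65
eef_pos: [0.5791, -0.0364, 0.2172]
ee_rot: [0.331, -3.123, 0.0]
ft_force: [-4.2, -1.6, -1.0]
width: 0.0002
```

```bash
python3 -c "
from st import *
st()"
```

```text
t 13.65 tcpU mm [ 20.4 -32.8 217.2] toolx yaw in unit 179.6 tilt z [-0.001 -0.    -1.   ] F [-4.2 -1.6 -1. ] w 0.0 q [ 0.01  0.54  0.02  1.67 -0.01  0.93  1.82]
```

Emit:
jog_arm(
  deltas=[
    [-0.1, 0, 0, 0, 0, 0, 1],
    [0, 0, 0, 0, 0, 0, 1],
    [0, 0, 0, 0, 0, 0, 1],
    [0, 0, 0, 0, 0, 0, 1],
    [0, 0, 0, 0, 0, 0, 1],
  ],
)

```text
time_s: 14.15
eef_pos: [0.5797, -0.0364, 0.2171]
ee_rot: [0.331, -3.122, 0.0]
ft_force: [-5.5, -0.8, 0.3]
width: -0.0002
```

```bash
python3 -c "
from st import *
st()"
```

```text
t 14.15 tcpU mm [ 21.  -32.8 217.1] toolx yaw in unit 179.6 tilt z [-0.002 -0.    -1.   ] F [-5.5 -0.8  0.3] w -0.0 q [ 0.01  0.54  0.02  1.67 -0.01  0.93  1.82]
```

Emit:
jog_arm(
  deltas=[
    [-0.1, 0, 0, 0, 0, 0, 1],
    [0, 0, 0, 0, 0, 0, 1],
    [-0.1, 0, 0, 0, 0, 0, 1],
    [0, 0, 0, 0, 0, 0, 1],
    [0, 0, 0, 0, 0, 0, 1],
  ],
)

```text
time_s: 14.65
eef_pos: [0.5803, -0.0363, 0.2169]
ee_rot: [0.33, -3.118, 0.0]
ft_force: [-6.9, -2.5, 1.6]
width: -0.0001
```

```bash
python3 -c "
from st import *
st()"
```

```text
t 14.65 tcpU mm [ 21.6 -32.9 216.9] toolx yaw in unit 179.5 tilt z [-0.006 -0.001 -1.   ] F [-6.9 -2.5  1.6] w -0.0 q [ 0.01  0.54  0.02  1.67 -0.01  0.94  1.82]
```

Commanding 2 mm moved it only 0.6 mm and the force is rising at about 7 N, so it is against the stop. Now backing off, lifting, and moving clear to look.

Emit:
jog_arm(
  deltas=[
    [0.8, 0, 0, 0, 0, 0, 1],
    [1.5, 0, 0, 0, 0, 0, 1],
    [1.5, 0, 0, 0, 0, 0, 1],
    [0, 0, -3, 0, 0, 0, 1],
    [0, 0, -4, 0, 0, 0, 1],
  ],
)

```text
time_s: 15.15
eef_pos: [0.5459, -0.0428, 0.2875]
ee_rot: [-0.332, 3.123, 0.002]
ft_force: [1.4, -0.2, -0.2]
width: -0.0002
```

Emit:
jog_arm(
  deltas=[
    [0, 3, -1, 0, 0, 0, 1],
    [0, 4, 0, 0, 0, 0, 1],
    [0, 4, 0, 0, 0, 0, 1],
    [0, 4, 0, 0, 0, 0, 1],
    [0, 3, 0, 0, 0, 0, 1],
  ],
)

```text
time_s: 15.65
eef_pos: [0.5086, 0.137, 0.2988]
ee_rot: [-0.336, 3.117, 0.006]
ft_force: [-0.1, -0.4, 0.1]
width: 0.0002
```

Emit:
jog_arm(
  deltas=[
    [0, 3, 0, 0, 0, 0, 1],
    [0, 3, 0, 0, 0, 0, 1],
    [0, 2, 0, 0, 0, 0, 1],
    [0, 0, 0, 0, 0, 0, 1],
    [0, 0, 0, 0, 0, 0, 1],
  ],
)

```text
time_s: 16.15
eef_pos: [0.492, 0.2112, 0.2981]
ee_rot: [-0.333, 3.12, 0.002]
ft_force: [-0.8, -0.6, -1.0]
width: 0.0
```

```bash
python3 -c "
from st import *
st(); grab('scene','scene9');grab('top','top9')
im=np.hstack([cv2.resize(cv2.imread('pics/%s9.png'%n)[a:a+160,b:b+160],(400,400),interpolation=cv2.INTER_CUBIC) for n,a,b in(('top',150,270),('scene',140,250))]);cv2.imwrite('pics/p9.png',im)"
```

```text
t 16.15 tcpU mm [-10.9 227.9 298.1] toolx yaw in unit 179.6 tilt z [ 0.003  0.001 -1.   ] F [-0.8 -0.6 -1. ] w 0.0 q [-0.42  0.39 -0.04  1.68  0.02  1.07  1.32]
```

View pics/p9.png

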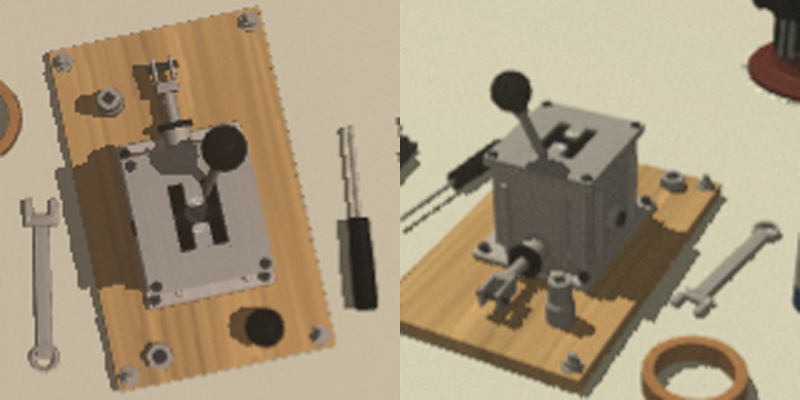

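```bash
python3 -c "
from st import *
dt=pickle.load(open('pics/top9.pkl','rb'));ds=pickle.load(open('pics/scene9.pkl','rb'))
def cen(n,c):
    g=cv2.imread(f'pics/{n}.png').max(2);n_,l,s,ce=cv2.connectedComponentsWithStats((g<60).astype(np.uint8));i=l[c[1],c[0]];print(n,s[i],ce[i]);x,y,w,h,_=s[i];return np.array([x+w/2-.5,y+h/2-.5])
kt=cen('top9',(359,209));ks=cen('scene9',(294,177))
print(kt,ks,proj(dt,knob(P,.31,.2)),proj(ds,knob(P,.31,.2)))
s=least_squares(lambda q:np.concatenate([(proj(dt,knob(P,*q))-kt)[0],(proj(ds,knob(P,*q))-ks)[0]]),[.3,.2]);print(s.x,s.fun)"
```

```text
top9 [351 201  17  17 245] [358.96326531 209.        ]
scene9 [287 169  15  16 189] [294.25925926 176.34920635]
[359. 209.] [294.  176.5] [[358.87987225 209.93991602]] [[294.16850626 175.75862835]]
[0.32270203 0.20226712] [-0.22827179  0.07421361 -0.29740884 -0.17281707]
```

Fully home: shift measures about 0.32 against a stop near 0.31, and select about +0.20. The arm is clear of everything.

```bash
python3 -c "
from plant import env
print(env.job_done())"
```

```text
the job is handed in; nothing more can be done
None
```

The lever is fully home in third, and I handed the job in at about 16 s. I used only the shut fingertips, never gripping the knob. I pushed it back from the front of the left leg to the cross channel, across into the right leg, then forward to the stop.

- **Forces:** readings during the pushes were about 2–4 N. They rose to about 7 N against the end stop, where 2 mm of commanded travel moved the lever only 0.6 mm.
- **Final position:** both cameras agree to within about 0.3 pixel on a shift of about +0.32 and a select of about +0.20. The shift reads slightly past the nominal 0.31 stop, which is within calibration error.
- **Surroundings:** the arm was clear, with nothing in contact. The wrench, screwdriver, nut, socket and spare knob look unmoved in the last pictures. I didn't measure any of the loose parts, and the spray can, block plane and tape roll were mostly or wholly outside that close-up.

No checks failed.

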